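# Clamp a stretcher bar in the stapling jig

### The job

Lay the loose short wooden stretcher bar flat and lengthwise on the jig's board, in the lane between the dark end block and the sliding stop. With the cam lever still up, slide the stop along its rail until the bar is held without any gap, one end against the end block and the other against the stop, and then flip the stop's lever down fully level to lock it. Leave the paint jar, the hammer and the metal cup where they are.

Things in the scene. Friction and masses are not known exactly. Their poses are not given: they have to be found in the camera images.
- jig: Fixed jig: plywood board 140 (x -65..75) by 370 mm (y -180..190), top at z = 18 mm; origin on the table, long axis y. Aluminium rail along y, x 30..50, top at z = 40 mm. Dark wooden end block at the -y end: x -65..15, y -160..-130, top at z = 48 mm; its working face looks to +y. The lane is the board at the -x side of the rail, centre line x = -25 mm.
- lane (a point): Foot of the end block's working face (board height, z = 18 mm), on the lane's centre line; axes as the jig's. The bar's end belongs here, the bar running to +y. Its centre line may be up to 20 mm to either side, so that its end is fully backed by the block.
- bar_mid (a point): Centre of the loose pale wooden stretcher bar, 40 mm wide (its x), 140 mm long (its y), 22 mm thick (its z), about 90 g. It starts flat on the table at the robot's side of the jig (its centre 11 mm up). Either end may go to the end block.
- nose (a point): Centre of the stop's working face, which looks to the jig's -y, 34 mm above the table; axes as the jig's. The stop is a dark steel saddle on the rail (jig x 20..60, 50 mm long to +y from this face, top 60 mm above the table) with an aluminium nose across the lane (jig x -65..20, 20 mm thick to +y of this face, 21 to 47 mm above the table), which can be pushed from behind.
- stop (a joint): Travel of the stop towards the end block, m. 0 = nose face 240 mm from the end block's face; 0.100 = 140 mm (bar just held); limit 0.135. Starts between 0 and 0.05. With the lever up it slides with about 2 N and stays where it is left; with the lever down it is locked (holds over 25 N).
- lever (a joint): Cam lever angle, rad. 0 = upright; 1.57 = level, pointing to the jig's -x, above the nose, against a rigid stop: locked. Starts between 0 and 0.25 (upright or leaning a little to -x). It swings in the jig's x-z plane; 4 to 8 N on its end, towards -x and down, moves it, and it stays where it is left.
- lever_pivot (a point): Lever's hinge axis (along jig y), on top of the saddle, 70 mm above the table, 25 mm to +y of the nose face, at jig x = 40 mm.
- lever_tip (a point): Free end of the lever, 78 mm from the pivot: a flat steel bar 14 mm wide (y) and 8 mm thick with a black plastic grip 18 mm wide and 10 mm thick over its last 24 mm. The point lies on the bar's mid-plane.
- jar: Bystander: white paint jar with a screw lid, 68 mm across, 85 mm high; origin under its centre. Leave it alone.
- hammer: Bystander: hammer lying on the table. Leave it alone.
- tin: Bystander: open metal cup, 84 mm across, 100 mm high; origin under its centre. Leave it alone.
Things that resemble listed ones, but are neither listed nor needed, are in the scene too. Leave any blue look-alike of the part that bears bar_mid alone.

How it is judged:
On the way, in this order (a step that is already met when the one before it is completed fails the run):
1. the bar lies flat on the board, lengthwise in the lane between the end block and the stop, while the lever is up (z of bar_mid in the frame of jig between 0.026 and 0.032 m and x of bar_mid in the frame of lane between -0.022 and 0.022 m and y of bar_mid in the frame of nose below -0.065 m and y of bar_mid in the frame of lane above 0.065 m and value of joint lever below 0.6 rad), for 0.2 s.
2. the stop has been slid up so that the bar is held between it and the end block (less than 3 mm of gap in all), the lever still up (value of joint stop above 0.097 m and y of bar_mid in the frame of lane between 0.067 and 0.073 m and value of joint lever below 0.6 rad), for 0.2 s.
At the end, for the whole second after the job is handed in: The lever is down (over 1.45 of 1.57 rad); the stop stands 137 to 143 mm from the end block; the bar lies at rest flat on the board between them, square to within 0.06 rad, its centre within 22 mm of the lane's centre line and its ends within 3 mm of the block and the stop (value of joint lever above 1.45 rad and value of joint stop between 0.097 and 0.103 m and y of bar_mid in the frame of lane between 0.067 and 0.073 m and x of bar_mid in the frame of lane between -0.022 and 0.022 m and z of bar_mid in the frame of jig between 0.026 and 0.032 m and angle between the y axis of bar_mid and the y axis of jig, either way round below 0.06 rad and linear speed of bar below 0.02 m/s); the robot touches nothing.
It fails at once if the paint jar is shifted by more than 30 mm (distance of jar from where it was at the start of the episode above 0.03 m).
It fails at once if the hammer is shifted by more than 30 mm (distance of hammer from where it was at the start of the episode above 0.03 m).
It fails at once if the metal cup is shifted by more than 30 mm (distance of tin from where it was at the start of the episode above 0.03 m).
It also fails if it takes over 62 s, if anything falls off the work surface, if the arm or the gripper's body presses on something with over 40 N, if the wrist force passes 120 N, or if a joint passes its speed limit or range.

### The arm

A 7-joint arm with a two-finger parallel gripper is mounted at the origin on the work surface. World frame = base frame: x ahead of the robot, y to its left, z up, the work surface at z = 0. Lengths are in m, angles in rad, forces in N, time in s.
With the tool pointing down it reaches from about 0.35 to 0.9 m from the base axis. Payload 7.2 kg.
Tool frame: the origin (TCP) lies between the finger pads; the fingertips stand 17 mm ahead of it and the grasp point (between the pads) lies 2 mm behind it (bot.tip_reach is the distance from the TCP to the fingertips, in m); z points along the fingers, y is the direction in which the jaws open and shut (so a half turn about z gives the same grasp; the last joint's range is limited). The gripper opens to 88 mm and grips with 3 to 60 N. Pads are 20 mm wide; open, the fingers measure 115 mm over their backs; the gripper's body (75 mm by 178 mm) begins 61 mm behind the grasp point.
Start: joints at [1.05, 0.411, -0.013, 1.596, 0.006, 1.134, -0.082], TCP at [0.273, -0.562, 0.24] pointing down, gripper open.
Joint ranges: [-2.95, 2.95], [-0.29, 1.99], [-1.47, 1.44], [0.14, 2.54], [-1.03, 4.17], [0.13, 1.85], [-2.86, 2.86]. Speed limits (rad/s): [2.39, 2.39, 3.01, 3.01, 3.14, 3.14, 3.14].

### API

Orientations are given as a rotation vector (axis times angle).
In Python, from rig import bot gives the robot as it stands.
- The arm moves only by the tool step_arm, never from a script. Its argument "series" is one flat list of numbers, 7 for each row, row after row: the shift along the tool's x, y, z in m, then the turn, a rotation vector about the tool's x, y, z in degrees, then the opening, from 0 (shut) to 1 (fully open). In form: [tx, ty, tz, wx, wy, wz, claw, tx, ty, tz, wx, wy, wz, claw, ...]. A call has 1 to 8 rows; each row is the pose to reach, as a shift and turn from the pose measured when the call began, along the tool's axes at that moment; what a row does not reach only later rows make up. A row lasts 1/12 s, in which the tool goes at most 41.7 mm and 7.16 degrees, less where a joint would pass 70% of its speed; a pose out of reach is approached as far as the arm can. A call with a gripper value outside its range is refused whole. The fingers move at their own pace and stop on an object; "force" is the grip in N (left out, the last holds). Time passes only in rows, so rows that repeat a pose let the fingers close. It gives the time, the measured TCP pose, the force and the opening at its end, in the units of the state.
- bot.get_state(): the state, without advancing time (a new reading comes with each control period).
- bot.camera(name): name is "scene" or "top"; returns the picture (420x560x3 uint8, red, green, blue); there is no depth.
- bot.camera_params(name): a dict with "mtx" (3x3 intrinsics, pixels), "dist" ([k1, k2, p1, p2, k3] as OpenCV has them; the pictures are not rectified), "R" (3x3) and "t" (3): a world point X has camera coordinates R X + t. Camera axes: x right, y down, z forward; pixel columns grow to the right and rows downward; lengths in m; the calibration is good to about 2 mm. A picture is of the moment at which its call begins. camera_params takes no time and is no camera call.
- bot.sign_off(): hands the job in, once; it reports no verdict.
Trained networks look in the newest picture that a camera, given by its name, has taken for a name from the list of things; names that differ only in an ending like _2 or _b are one class to them, and where a whole thing is asked for, a point or a joint stands for the part that bears it (a point fixed in the world has none). Each returns a list of dicts, best first, with "conf" (0 to 1); they miss things now and then, are a little off and sometimes report something else, mostly with a low value. They report only what shows in the picture. A call takes as long as a camera call. They do not tell look-alikes from the thing itself.
- bot.trace(camera, name): "region" (420x560 bool, what is visible of it) and "centre" ([row, column] in pixels, amid what is visible of it).
The state is a dict: "time_s": time; "qpos": joint angles; "dq": joint speeds; "joint_efforts": joint torques, N m; "tool_pos": TCP position; "tcp_rot": TCP orientation; "force": force on the tool from outside, world axes, zero at the start; "ft_torque": the same for the moment, N m; "gripper_width": finger opening in m.
Only numpy, scipy, OpenCV 4.12 (cv2) and the standard library are available. Lean on these libraries where they do the work, as an engineer would, in place of code of your own. Each camera call takes 0.05 s, during which the arm holds its last target.

## Working session

There is one attempt and no reset: what is moved stays moved. The work goes in short steps, Python scripts to look and compute and a tool call to move; the robot and the scene stay as the last step left them, time stands still between calls to the robot, and variables do not carry over. Pictures are saved under pics/ and viewed, and the job is handed in when it is done.

Besides the shell and the picture viewer there is one more tool, called as a command line: name --argument value ..., lists and objects as JSON in quotes. step_arm: Moves the arm, as the interface text tells. Its arguments: {"type":"object","properties":{"series":{"type":"array"},"force":{"type":"number"}},"required":["series"]}

```bash
ls; mkdir -p pics
python3 - <<'E'
from rig import bot
import cv2,numpy as np
s=bot.get_state();print(s)
for c in("scene","top"):
    im=bot.camera(c);cv2.imwrite(f"pics/{c}0.png",im[:,:,::-1])
    print(c,bot.camera_params(c))
E
```

```text
pics
{'time_s': 0.0, 'qpos': array([ 1.04981385,  0.41188828, -0.01274344,  1.59705332,  0.00561396,
        1.13431025, -0.0822099 ]), 'dq': array([-3.53585853e-04,  6.56922764e-05, -1.96219665e-03, -1.15672442e-03,
       -1.15124291e-03, -1.95041963e-03,  1.46680002e-03]), 'joint_efforts': array([ 3.01351711e-04, -5.87954950e+01,  6.42265342e-01, -2.91077310e+01,
       -5.37112006e-02,  1.84169674e-02,  1.21654130e-04]), 'tool_pos': array([ 0.27317905, -0.56159122,  0.23881235]), 'tcp_rot': array([-3.05989795e+00, -7.04896493e-01,  7.47446754e-04]), 'force': array([-1.03662973,  0.04671088, -0.59384514]), 'ft_torque': array([-0.0074387 , -0.03982953,  0.02517633]), 'gripper_width': 0.08804113298044189}
scene {'mtx': array([[494.89091124,   0.        , 267.17100135],
       [  0.        , 494.89091124, 199.63585897],
       [  0.        ,   0.        ,   1.        ]]), 'dist': array([-0.04464318,  0.        ,  0.        ,  0.        ,  0.        ]), 'R': array([[ 0.64542697,  0.76370818,  0.01318472],
       [ 0.63131923, -0.52366665, -0.57202208],
       [-0.42995355,  0.37752225, -0.82013224]]), 't': array([-0.32179259, -0.25582005,  1.61484056])}
top {'mtx': array([[476.35322534,   0.        , 268.87791333],
       [  0.        , 476.35322534, 206.74211978],
       [  0.        ,   0.        ,   1.        ]]), 'dist': array([-0.16282973,  0.        ,  0.        ,  0.        ,  0.        ]), 'R': array([[ 0.01682349, -0.99961057,  0.02226379],
       [-0.9808929 , -0.02081667, -0.19343162],
       [ 0.19381975, -0.01858419, -0.98086112]]), 't': array([-0.01459054,  0.48994032,  1.16054858])}
```

View pics/scene0.png

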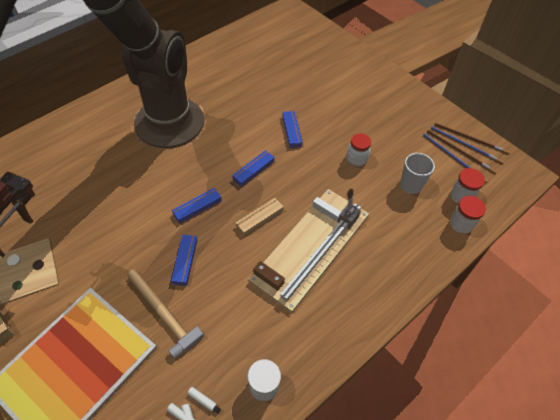

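View pics/top0.png

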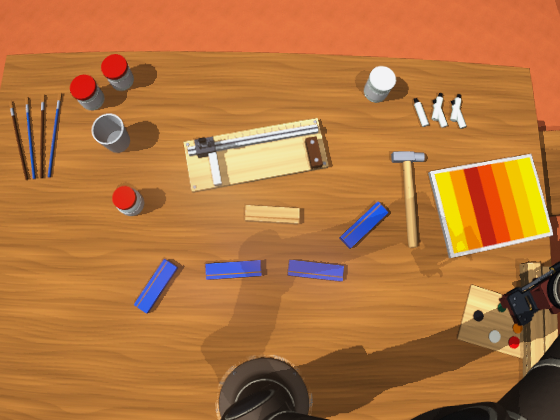

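The top view shows the pale bar at about (272,214), the four blue look-alikes, and the jig, with the end block at (316,152) and the nose at (215,168). Next I'll measure these.

```bash
cat > h.py <<'E'
from rig import bot
import cv2,numpy as np
def ray(c,px,z):
    p=bot.camera_params(c)
    u=cv2.undistortPoints(np.array(px,float).reshape(-1,1,2),p['mtx'],p['dist']).reshape(-1,2)
    d=np.c_[u,np.ones(len(u))]@p['R']; o=-p['R'].T@p['t']
    return o+d*((z-o[2])/d[:,2])[:,None]
def proj(c,X):
    p=bot.camera_params(c)
    return cv2.projectPoints(np.array(X,float).reshape(-1,3),cv2.Rodrigues(p['R'])[0],p['t'],p['mtx'],p['dist'])[0].reshape(-1,2)
E
python3 - <<'E'
from h import *
for c in("top","scene"):
    im=bot.camera(c)
    for n in("bar_mid","jig","nose","lever"):
        for r in bot.trace(c,n)[:3]:
            m=r['region'].astype(np.uint8)
            pts=np.argwhere(m)[:,::-1].astype(np.float32)
            b=cv2.minAreaRect(pts); print(c,n,round(r['conf'],2),np.round(r['centre']),m.sum(),np.round(cv2.boxPoints(b)).tolist())
            if c=='top' and n in('bar_mid','jig'):
                np.save(f'{n}_{m.sum()}.npy',m)
    if c=="top":
        cv2.imwrite("pics/topcrop.png",cv2.resize(im[100:240,170:345],None,fx=4,fy=4,interpolation=cv2.INTER_CUBIC)[:,:,::-1])
    else: cv2.imwrite("pics/scenecrop.png",cv2.resize(im[175:315,225:385],None,fx=4,fy=4,interpolation=cv2.INTER_CUBIC)[:,:,::-1])
E
```

```text
top bar_mid 0.97 [287. 158.] 904 [[134.0, 304.0], [163.0, 258.0], [179.0, 268.0], [149.0, 314.0]]
top bar_mid 0.93 [267. 313.] 885 [[287.0, 275.0], [289.0, 259.0], [344.0, 265.0], [342.0, 282.0]]
top bar_mid 0.91 [228. 365.] 889 [[337.0, 237.0], [377.0, 200.0], [389.0, 213.0], [349.0, 249.0]]
top jig 0.66 [154. 252.] 7145 [[182.0, 141.0], [320.0, 116.0], [329.0, 168.0], [192.0, 193.0]]
top nose 0.6 [156. 209.] 680 [[193.0, 139.0], [215.0, 136.0], [222.0, 185.0], [200.0, 188.0]]
scene bar_mid 0.97 [218. 260.] 791 [[234.0, 223.0], [276.0, 195.0], [285.0, 209.0], [243.0, 237.0]]
scene bar_mid 0.74 [258. 181.] 798 [[170.0, 283.0], [182.0, 233.0], [198.0, 236.0], [186.0, 287.0]]
scene bar_mid 0.7 [170. 253.] 628 [[231.0, 176.0], [266.0, 148.0], [275.0, 160.0], [240.0, 188.0]]
scene jig 0.57 [250. 310.] 6631 [[245.0, 279.0], [330.0, 172.0], [375.0, 208.0], [290.0, 315.0]]
scene nose 0.9 [210. 343.] 740 [[311.0, 200.0], [354.0, 188.0], [364.0, 224.0], [321.0, 236.0]]
scene nose 0.35 [202. 350.] 122 [[348.0, 189.0], [354.0, 189.0], [354.0, 211.0], [348.0, 211.0]]
scene lever 0.64 [200. 348.] 114 [[348.0, 211.0], [348.0, 189.0], [354.0, 189.0], [354.0, 211.0]]
```

View pics/topcrop.png

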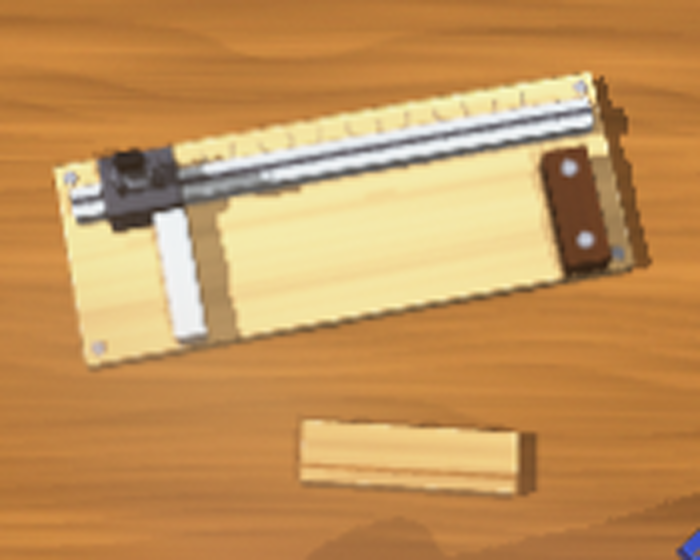

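View pics/scenecrop.png

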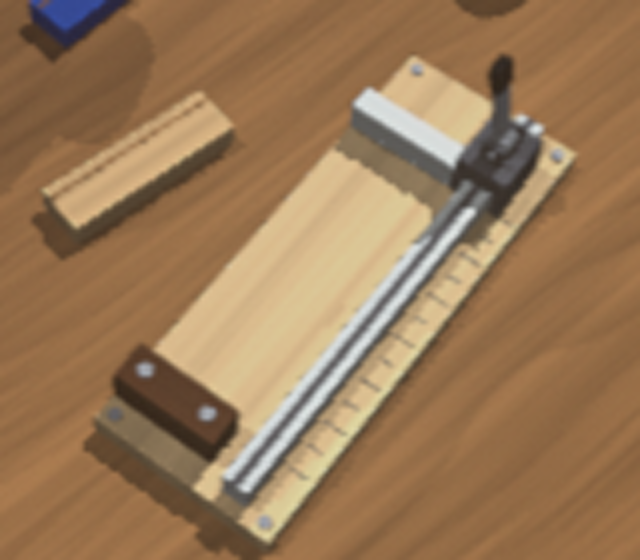

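```bash
cat > fit.py <<'E'
from h import *
from scipy.optimize import least_squares
T=lambda a:(np.array(a,float)-1.5)/4+[170,100]
S=lambda a:(np.array(a,float)-1.5)/4+[225,175]
J3=np.array([[-65,190,18],[75,190,18],[75,-180,18],[-65,-180,18],[15,-130,48],[15,-160,48],[-65,-130,48]])/1e3
tp=T([(88,362),(57,168),(593,72),(632,262),(543,152),(583,147),(568,268)])
J3s=np.array([[-65,190,18],[75,190,18],[75,-180,18],[-65,-180,18],[-65,-130,48],[15,-130,48]])/1e3
sp=S([(417,57),(576,153),(270,540),(97,415),(147,345),(238,408)])
def W(p,X):
    c,s=np.cos(p[2]),np.sin(p[2]); R=np.array([[c,-s,0],[s,c,0],[0,0,1]])
    return X@R.T+[p[0],p[1],0]
def res(p): return np.r_[(proj("top",W(p,J3))-tp).ravel(),(proj("scene",W(p,J3s))-sp).ravel()]
r=least_squares(res,[.7,0,0],loss='soft_l1')
print("jig",r.x); print(np.round(res(r.x).reshape(-1,2),1).tolist())
jig=r.x
# nose top face z=47: corners; top crop near-left front
def inv(p,X):
    c,s=np.cos(p[2]),np.sin(p[2]); d=X-[p[0],p[1],0]
    return np.c_[d[:,0]*c+d[:,1]*s,-d[:,0]*s+d[:,1]*c,d[:,2]]
print("nose top pts (top cam)",np.round(inv(jig,ray("top",T([(154,213),(182,209),(176,341),(206,333)]),.047))*1e3,1))
print("nose scene",np.round(inv(jig,ray("scene",S([(372,88),(353,105),(452,165)]),.047))*1e3,1))
# bar
bt=T([(302,418),(522,430),(519,494),(300,486)]); print("bar top",np.round(ray("top",bt,.022)*1e3,1))
bs=S([(44,192),(202,92),(235,128),(78,230)]); print("bar scene",np.round(ray("scene",bs,.022)*1e3,1))
for n,c in(("top",bt),("scene",bs)):
    P=ray(n,c,.022); print(P.mean(0))
E
python3 fit.py
```

```text
jig [0.63744859 0.02782857 0.20540042]
[[-1.2, 0.4], [-1.3, -1.0], [-0.8, -0.3], [0.4, 0.7], [-0.7, -0.5], [0.4, -1.1], [-0.6, -0.7], [-1.2, -0.6], [0.1, 0.3], [-1.1, 0.8], [-1.4, 0.2], [-1.9, -1.2], [0.2, 0.5]]
nose top pts (top cam) [[ 18.5 126.3  47. ]
 [ 17.8 107.9  47. ]
 [-68.8 126.1  47. ]
 [-67.1 106.3  47. ]]
nose scene [[-61.5 128.2  47. ]
 [-63.6 107.8  47. ]
 [ 18.4 109.2  47. ]]
bar top [[500.9  56.   22. ]
 [496.  -87.   22. ]
 [453.8 -85.2  22. ]
 [456.2  56.1  22. ]]
bar scene [[458.7 -81.   22. ]
 [464.4  58.4  22. ]
 [503.   56.   22. ]
 [497.7 -82.1  22. ]]
[ 0.47672075 -0.01504141  0.022     ]
[ 0.48094599 -0.0121786   0.022     ]
```

Candidates for the bar in the top view: blue ones at (158,287), (233,270), (313,267) and (365,228), and the pale one at (272,214). The pale one is on the robot's side of the jig, measures about 140x42 mm and isn't blue. The enlarged crop confirms it, so I'll grip that one.

```bash
cat > go.py <<'E'
from h import *
from scipy.spatial.transform import Rotation as Ro
JIG=np.array([.6374,.0278,.2054])
def j2w(x,y):
    c,s=np.cos(JIG[2]),np.sin(JIG[2]); return np.array([JIG[0]+c*x-s*y,JIG[1]+s*x+c*y])
def w2j(P):
    c,s=np.cos(JIG[2]),np.sin(JIG[2]); d=np.asarray(P)[:2]-JIG[:2]; return np.array([d[0]*c+d[1]*s,-d[0]*s+d[1]*c])
def delta(xyz,yaw):  # yaw deg: world direction of tool y
    s=bot.get_state(); R0=Ro.from_rotvec(s['tcp_rot'])
    a=np.deg2rad(yaw); y=np.array([np.cos(a),np.sin(a),0]); z=np.array([0,0,-1.]); x=np.cross(y,z)
    R1=Ro.from_matrix(np.c_[x,y,z])
    t=R0.inv().apply(np.array(xyz)-s['tool_pos']); w=(R0.inv()*R1).as_rotvec(degrees=True)
    print(np.round(t,4).tolist(),np.round(w,1).tolist())
def st():
    s=bot.get_state(); R=Ro.from_rotvec(s['tcp_rot']).as_matrix()
    print(round(s['time_s'],2),np.round(s['tool_pos'],4),'yaw',round(np.degrees(np.arctan2(R[1,1],R[0,1])),1),'tilt',np.round(R[:2,2],3),'F',np.round(s['force'],1),'w',round(s['gripper_width'],4),'jig',np.round(w2j(s['tool_pos'])*1e3,1))
E
python3 -c "
from go import *
st();delta([.479,-.0135,.15],-1.9)"
```

```text
0.6 [ 0.2734 -0.562   0.2397] yaw -64.1 tilt [ 0. -0.] F [-1.1  0.5 -0.6] w 0.0877 jig [-476.6 -503.2]
[0.4248, -0.4033, 0.0896] [0.0, 0.0, -62.2]
```

step_arm --series '[0.03,-0.029,0,0,0,-6,1,0.06,-0.057,0,0,0,-12,1,0.09,-0.085,0,0,0,-18,1,0.12,-0.114,0,0,0,-24,1,0.15,-0.142,0,0,0,-30,1,0.18,-0.17,0,0,0,-36,1,0.21,-0.2,0,0,0,-42,1,0.24,-0.228,0,0,0,-48,1]'

```text
time_s: 1.27
tool_pos: [0.3896, -0.2503, 0.24]
tcp_rot: [2.505, 1.895, -0.0]
force: [1.3, 0.3, -0.1]
gripper_width: 0.0877
```

```bash
python3 -c "
from go import *
st();delta([.479,-.0135,.12],-1.9)"
```

```text
1.27 [ 0.3896 -0.2503  0.24  ] yaw -15.8 tilt [ 0.001 -0.001] F [ 1.3  0.3 -0.1] w 0.0877 jig [-299.3 -221.7]
[0.2523, 0.0216, 0.1198] [0.0, 0.0, -13.9]
```

step_arm --series '[0.035,0.003,0.01,0,0,-3,1,0.075,0.006,0.02,0,0,-6,1,0.115,0.01,0.035,0,0,-9,1,0.155,0.014,0.05,0,0,-12,1,0.19,0.017,0.075,0,0,-13.9,1,0.225,0.0195,0.1,0,0,-13.9,1,0.2523,0.0216,0.12,0,0,-13.9,1,0.2523,0.0216,0.12,0,0,-13.9,1]'

```text
time_s: 1.93
tool_pos: [0.4787, -0.0068, 0.1167]
tcp_rot: [-2.246, -2.191, -0.0]
force: [0.7, 1.1, -0.2]
gripper_width: 0.0876
```

```bash
python3 -c "
from go import *
st();delta([.479,-.0135,.0205],-1.9)
im=bot.camera('scene');cv2.imwrite('pics/s1.png',cv2.resize(im[100:320,150:410],None,fx=3,fy=2.7)[:,:,::-1])"
```

```text
1.93 [ 0.4787 -0.0068  0.1167] yaw -1.4 tilt [-0.003  0.003] F [ 0.7  1.1 -0.2] w 0.0876 jig [-162.4   -1.5]
[-0.007, 0.0007, 0.0962] [-0.2, -0.2, 0.5]
```

View pics/s1.png

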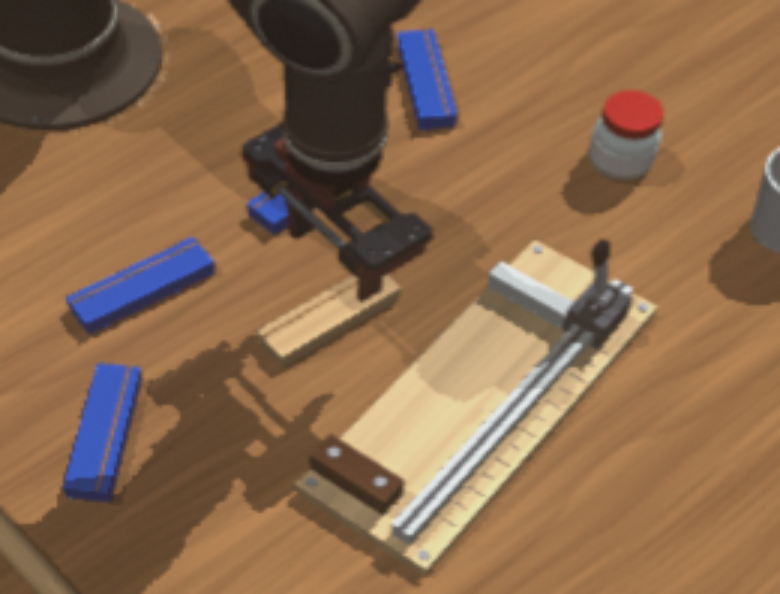

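The gripper is above the pale bar (about (330,315) in the crop) and straddles it. I'm descending.

step_arm --series '[-0.007,0.0007,0.03,0,0,0.5,1,-0.007,0.0007,0.06,0,0,0.5,1,-0.007,0.0007,0.085,0,0,0.5,1,-0.007,0.0007,0.096,0,0,0.5,1,-0.007,0.0007,0.096,0,0,0.5,1,-0.007,0.0007,0.096,0,0,0.5,1]'

```text
time_s: 2.48
tool_pos: [0.4789, -0.0173, 0.0226]
tcp_rot: [-2.259, -2.179, 0.002]
force: [-0.8, 0.7, -0.0]
gripper_width: 0.0874
```

```bash
python3 -c "
from go import *
st();delta([.479,-.0135,.0205],-1.9)"
```

```text
2.48 [ 0.4789 -0.0173  0.0226] yaw -2.1 tilt [-0.003  0.001] F [-0.8  0.7 -0. ] w 0.0874 jig [-164.4  -11.8]
[0.0038, -0.0, 0.0021] [-0.2, -0.0, -0.2]
```

step_arm --series '[0.004,0,0.002,0,0,0,0.3,0.004,0,0.002,0,0,0,0.3,0.004,0,0.002,0,0,0,0.3,0.004,0,0.002,0,0,0,0.3,0.004,0,0.002,0,0,0,0.3,0.004,0,0.002,0,0,0,0.3,0.004,0,0.002,0,0,0,0.3,0.004,0,0.002,0,0,0,0.3]' --force 25

```text
time_s: 3.15
tool_pos: [0.479, -0.0134, 0.0207]
tcp_rot: [-2.259, -2.179, 0.002]
force: [-0.8, -0.9, 2.4]
gripper_width: 0.0401
```

```bash
python3 -c "
from go import *
st()
# target: bar centre jig (-25, -55)
print(j2w(-.025,-.054), np.degrees(JIG[2]))
delta([.479,-.0135,.10],11.8)"
```

```text
3.15 [ 0.479  -0.0134  0.0207] yaw -2.1 tilt [-0.003  0.001] F [-0.8 -0.9  2.4] w 0.0401 jig [-163.4   -8. ]
[ 0.62393929 -0.03016386] 11.768553111987108
[-0.0001, -0.0003, -0.0793] [-0.2, -0.1, -13.9]
```

step_arm --series '[0,0,-0.02,0,0,0,0.3,0,0,-0.04,0,0,-4,0.3,0,0,-0.06,0,0,-8,0.3,0,0,-0.08,0,0,-12,0.3,0,0,-0.08,0,0,-13.9,0.3,0,0,-0.08,0,0,-13.9,0.3]'

```text
time_s: 3.65
tool_pos: [0.4799, -0.0136, 0.1017]
tcp_rot: [-1.979, -2.439, 0.0]
force: [-0.2, 0.3, -0.2]
gripper_width: 0.04
```

```bash
python3 -c "
from go import *
st()
im=bot.camera('scene');cv2.imwrite('pics/s2.png',cv2.resize(im[100:320,150:410],None,fx=3,fy=2.7)[:,:,::-1])
im=bot.camera('top');cv2.imwrite('pics/t2.png',cv2.resize(im[90:250,170:370],None,fx=4,fy=3.7)[:,:,::-1])
delta([*j2w(-.025,-.054),.10],11.8)"
```

```text
3.65 [ 0.4799 -0.0136  0.1017] yaw 11.9 tilt [-0.001  0.001] F [-0.2  0.3 -0.2] w 0.04 jig [-162.7   -8.4]
[-0.0457, 0.1386, -0.0001] [-0.2, -0.1, -0.1]
```

View pics/s2.png

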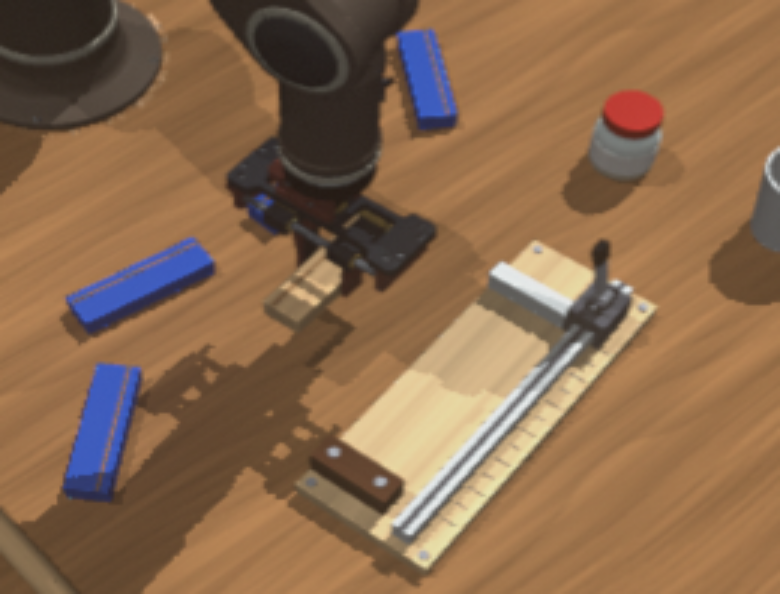

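View pics/t2.png

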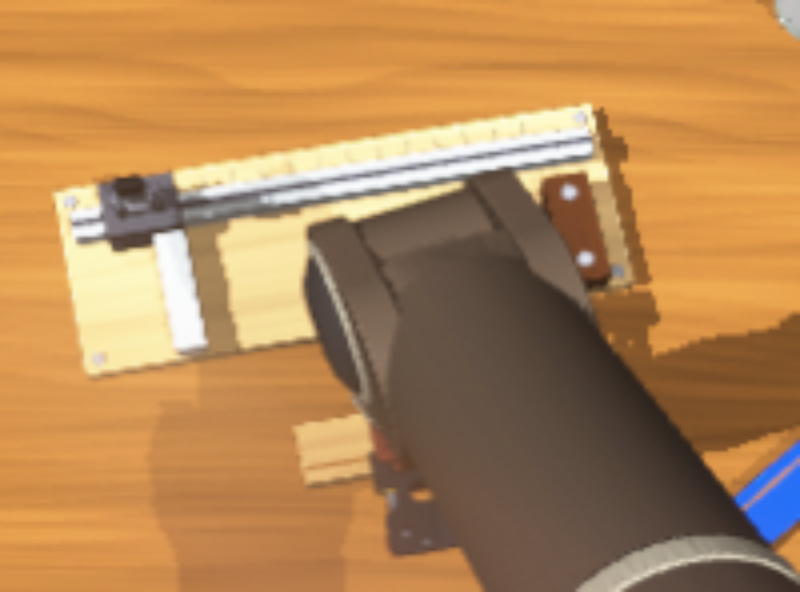

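The bar is held level in the jaws (scene crop (310,290)). Moving over the lane.

step_arm --series '[-0.008,0.025,0,0,0,0,0.3,-0.016,0.05,0,0,0,0,0.3,-0.025,0.08,0,0,0,0,0.3,-0.034,0.11,0,0,0,0,0.3,-0.04,0.13,0,0,0,0,0.3,-0.044,0.1386,0,0,0,0,0.3,-0.044,0.1386,0.01,0,0,0,0.3,-0.044,0.1386,0.02,0,0,0,0.3]'

```text
time_s: 4.42
tool_pos: [0.6224, -0.0283, 0.0784]
tcp_rot: [-1.98, -2.433, 0.004]
force: [-1.0, 0.4, -1.2]
gripper_width: 0.04
```

```bash
python3 -c "
from go import *
st()
im=bot.camera('scene');cv2.imwrite('pics/s3.png',cv2.resize(im[150:320,210:410],None,fx=4,fy=3.5)[:,:,::-1])
delta([*j2w(-.025,-.053),.0395],11.8)"
```

```text
4.42 [ 0.6224 -0.0283  0.0784] yaw 11.7 tilt [-0.005  0.001] F [-1.   0.4 -1.2] w 0.04 jig [-26.1 -51.9]
[-0.0015, 0.0034, 0.0365] [-0.5, -0.1, -0.1]
```

View pics/s3.png

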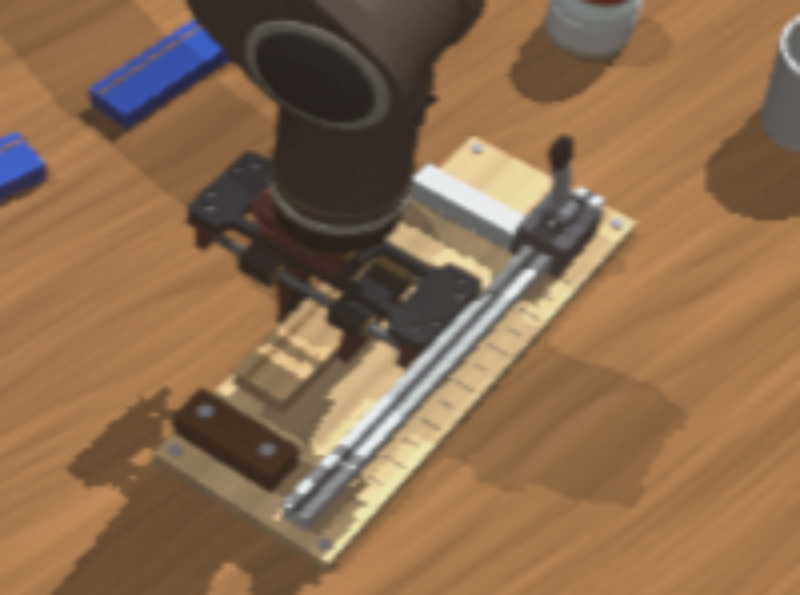

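The bar hangs over the lane, clear of the block at (235,430). Lowering it.

step_arm --series '[-0.001,0.002,0.012,-0.3,0,0,0.3,-0.001,0.002,0.022,-0.4,0,0,0.3,-0.001,0.002,0.03,-0.5,0,0,0.3,-0.001,0.002,0.036,-0.5,0,0,0.3,-0.001,0.002,0.037,-0.5,0,0,0.3,-0.001,0.002,0.037,-0.5,0,0,0.3]'

```text
time_s: 4.97
tool_pos: [0.6218, -0.0289, 0.0388]
tcp_rot: [-1.981, -2.436, -0.002]
force: [0.2, -0.3, -1.1]
gripper_width: 0.0397
```

```bash
python3 -c "
from go import *
st()
im=bot.camera('scene');cv2.imwrite('pics/s4.png',cv2.resize(im[150:320,210:410],None,fx=4,fy=3.5)[:,:,::-1])
delta([*j2w(-.025,-.053),.0395],11.8)"
```

```text
4.97 [ 0.6218 -0.0289  0.0388] yaw 11.8 tilt [-0.001  0.002] F [ 0.2 -0.3 -1.1] w 0.0397 jig [-26.8 -52.3]
[-0.0006, 0.0015, -0.0004] [0.0, -0.1, -0.1]
```

View pics/s4.png

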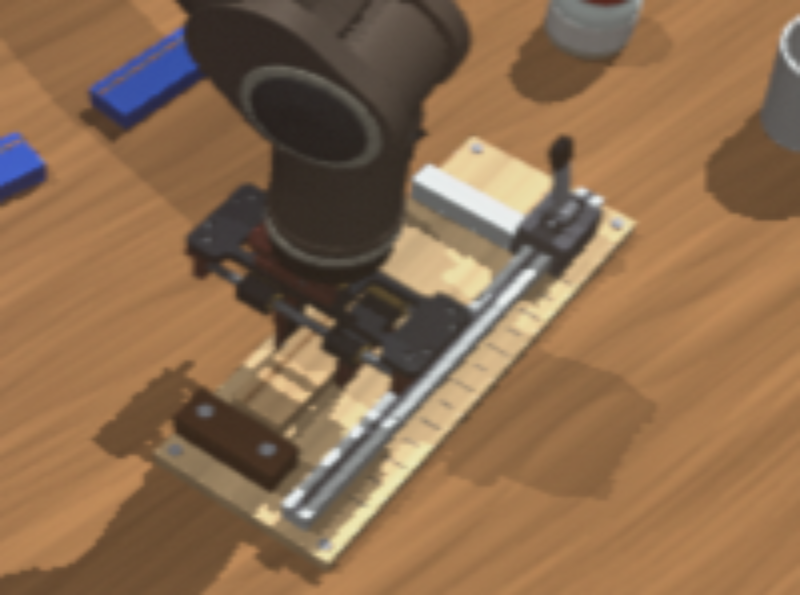

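The bar's underside is about at board height (18 mm). Opening partway and rising.

step_arm --series '[0,0,0,0,0,0,0.65,0,0,0,0,0,0,0.65,0,0,0,0,0,0,0.65,0,0,-0.01,0,0,0,0.65,0,0,-0.03,0,0,0,0.65,0,0,-0.065,0,0,0,0.65,0,0,-0.1,0,0,0,0.65,0,0,-0.14,0,0,0,0.5]'

```text
time_s: 5.68
tool_pos: [0.6214, -0.0291, 0.1805]
tcp_rot: [-1.98, -2.435, -0.002]
force: [0.9, -0.1, 0.9]
gripper_width: 0.0535
```

```bash
python3 -c "
from go import *
st()
im=bot.camera('scene');cv2.imwrite('pics/s5.png',cv2.resize(im[150:320,210:410],None,fx=4,fy=3.5)[:,:,::-1])
delta([*j2w(-.030,.165),.18],11.8-90)
delta([*j2w(-.030,.165),.18],11.8+90)
print(bot.get_state()['qpos'])"
```

```text
5.68 [ 0.6214 -0.0291  0.1805] yaw 11.8 tilt [-0.002  0.003] F [ 0.9 -0.1  0.9] w 0.0535 jig [-27.3 -52.5]
[0.2177, -0.007, 0.0097] [0.5, -0.5, 90.0]
[0.2177, -0.007, 0.0097] [0.5, 0.5, -90.0]
[ 0.34809009  0.5092919  -0.53485661  1.63141358  0.28605647  1.06903661
 -0.06170015]
```

View pics/s5.png

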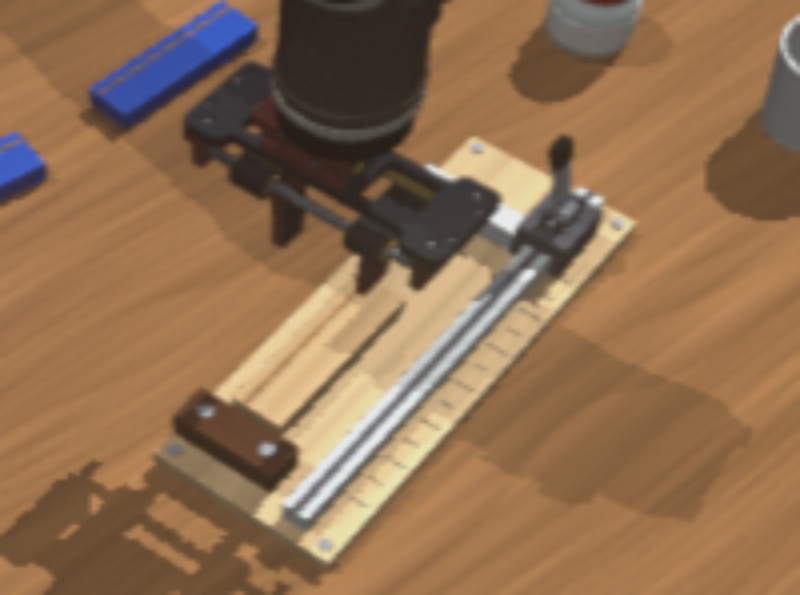

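The bar lies flat in the lane close to the block. Next I'll check clearance to the red-lidded jar, then move behind the nose.

```bash
python3 -c "
from go import *
print(ray('top',[(127,197)],.08), ray('top',[(110,130)],.1), j2w(-.03,.165), j2w(-.03,.26))"
```

```text
[[0.50109482 0.35033696 0.08      ]] [[0.670475   0.40375484 0.1       ]] [0.57437742 0.18321285] [0.55500134 0.2762159 ]
```

step_arm --series '[0.02,0,-0.01,0,0,7,0.3,0.05,-0.001,-0.01,0,0,14,0,0.08,-0.002,-0.01,0,0,21,0,0.11,-0.003,-0.01,0,0,28,0,0.14,-0.004,-0.01,0,0,35,0,0.17,-0.005,-0.01,0,0,42,0,0.2,-0.006,-0.01,0,0,49,0,0.218,-0.007,0,0,0,56,0]'

```text
time_s: 6.4
tool_pos: [0.5739, 0.1881, 0.1924]
tcp_rot: [2.896, 1.218, 0.024]
force: [0.9, 0.3, 1.2]
gripper_width: 0.0009
```

```bash
python3 -c "
from go import *
st()
delta([*j2w(-.030,.165),.12],11.8-90)"
```

```text
6.4 [0.5739 0.1881 0.1924] yaw -44.4 tilt [0.014 0.006] F [0.9 0.3 1.2] w 0.0009 jig [-29.4 169.9]
[-0.0042, 0.0033, 0.0724] [0.1, -0.9, 33.8]
```

step_arm --series '[-0.004,0.003,0.02,0,-0.5,7,0,-0.004,0.003,0.04,0,-0.9,14,0,-0.004,0.003,0.055,0,-0.9,21,0,-0.004,0.003,0.065,0,-0.9,28,0,-0.004,0.003,0.072,0,-0.9,33.8,0,-0.004,0.003,0.072,0,-0.9,33.8,0]'

```text
time_s: 6.9
tool_pos: [0.5735, 0.1835, 0.1194]
tcp_rot: [3.123, 0.317, -0.003]
force: [0.4, -0.6, -0.1]
gripper_width: 0.0005
```

```bash
python3 -c "
from go import *
st()
im=bot.camera('scene');cv2.imwrite('pics/s6.png',cv2.resize(im[150:320,210:410],None,fx=4,fy=3.5)[:,:,::-1])
im=bot.camera('top');cv2.imwrite('pics/t6.png',cv2.resize(im[90:250,170:370],None,fx=4,fy=3.7)[:,:,::-1])
delta([*j2w(-.030,.165),.043],11.8-90)"
```

```text
6.9 [0.5735 0.1835 0.1194] yaw -78.4 tilt [-0.001 -0.002] F [ 0.4 -0.6 -0.1] w 0.0005 jig [-30.8 165.5]
[-0.0001, 0.0005, 0.0779] [0.1, -0.0, 0.2]
```

View pics/s6.png

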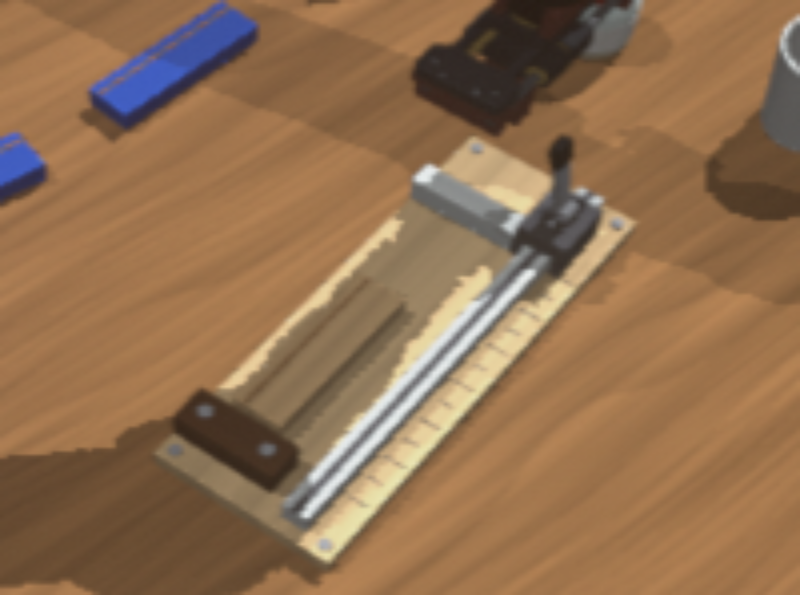

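View pics/t6.png

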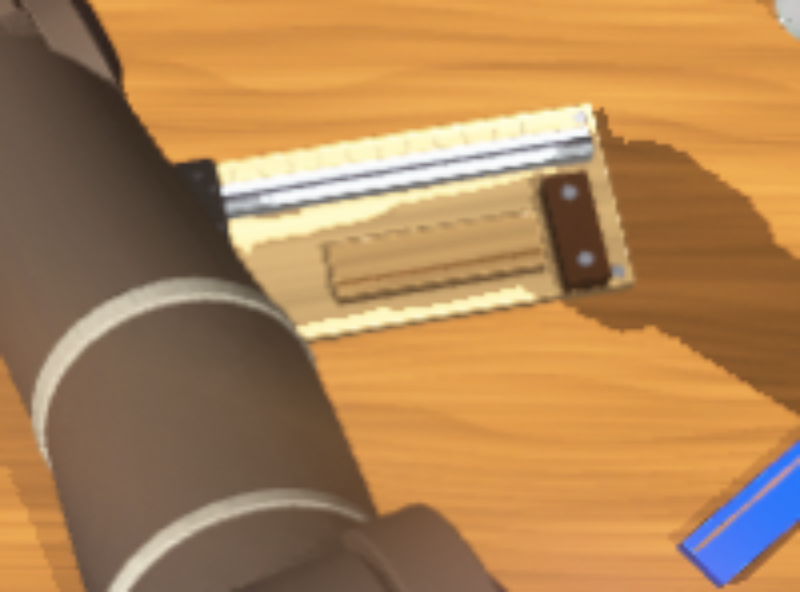

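The bar is square in the lane in the top view, with its right end at (542,240) near the block. Lowering behind the nose.

step_arm --series '[0,0.0005,0.025,0,0,0,0,0,0.0005,0.05,0,0,0,0,0,0.0005,0.07,0,0,0,0,0,0.0005,0.077,0,0,0,0,0,0.0005,0.077,0,0,0,0]'

```text
time_s: 7.42
tool_pos: [0.5738, 0.183, 0.043]
tcp_rot: [3.122, 0.333, -0.002]
force: [0.4, -0.5, 0.2]
gripper_width: 0.0007
```

```bash
python3 -c "
from go import *
st()
im=bot.camera('scene');cv2.imwrite('pics/s7.png',cv2.resize(im[150:320,210:410],None,fx=4,fy=3.5)[:,:,::-1])
delta([*j2w(-.030,.045),.043],11.8-90)"
```

```text
7.42 [0.5738 0.183  0.043 ] yaw -77.8 tilt [-0.001 -0.002] F [ 0.4 -0.5  0.2] w 0.0007 jig [-30.6 164.9]
[-0.001, 0.12, 0.0015] [0.1, -0.0, 0.3]
```

View pics/s7.png

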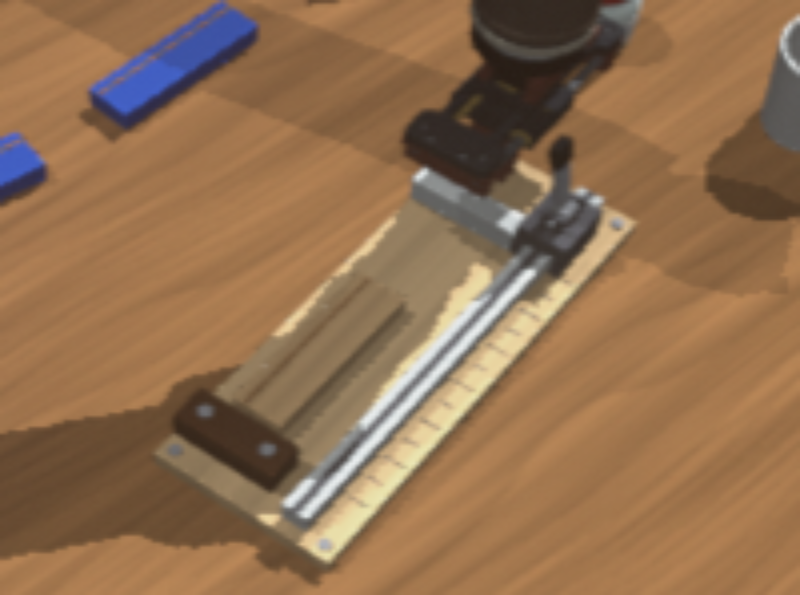

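step_arm --series '[0,0.012,0,0,0,0.2,0,0,0.024,0,0,0,0.3,0,0,0.036,0,0,0,0.3,0,-0.001,0.048,0,0,0,0.3,0,-0.001,0.06,0,0,0,0.3,0,-0.001,0.072,0,0,0,0.3,0,-0.001,0.084,0,0,0,0.3,0,-0.001,0.096,0,0,0,0.3,0]'

```text
time_s: 8.13
tool_pos: [0.5941, 0.088, 0.0446]
tcp_rot: [3.123, 0.323, 0.001]
force: [0.0, 3.0, 1.3]
gripper_width: 0.0006
```

```bash
python3 -c "
from go import *
st()
im=bot.camera('scene');cv2.imwrite('pics/s8.png',cv2.resize(im[150:320,210:410],None,fx=4,fy=3.5)[:,:,::-1])
delta([*j2w(-.030,.045),.043],11.8-90)"
```

```text
8.13 [0.5941 0.088  0.0446] yaw -78.2 tilt [ 0.    -0.001] F [0.  3.  1.3] w 0.0006 jig [-30.2  67.7]
[0.0005, 0.0192, 0.0014] [0.2, 0.0, -0.1]
```

View pics/s8.png

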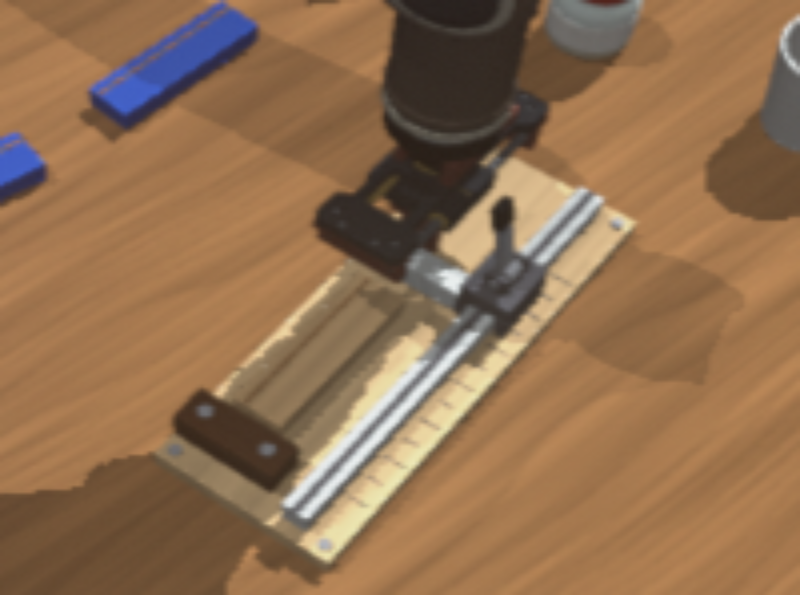

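The stop slides at about 3 N. Continuing slowly.

step_arm --series '[0,0.004,0,0,0,0,0,0,0.008,0.001,0,0,0,0,0,0.012,0.001,0,0,0,0,0,0.015,0.001,0,0,0,0,0,0.017,0.001,0,0,0,0,0,0.017,0.001,0,0,0,0]'

```text
time_s: 8.68
tool_pos: [0.5977, 0.0675, 0.0431]
tcp_rot: [3.121, 0.319, -0.001]
force: [0.3, -0.1, 0.4]
gripper_width: 0.0007
```

```bash
python3 -c "
from go import *
st()"
```

```text
8.68 [0.5977 0.0675 0.0431] yaw -78.3 tilt [-0.    -0.004] F [ 0.3 -0.1  0.4] w 0.0007 jig [-30.7  47. ]
```

step_arm --series '[0,0.001,0,0,0,0,0,0,0.002,0,0,0,0,0,0,0.003,0,0,0,0,0]'

```text
time_s: 8.93
tool_pos: [0.5983, 0.065, 0.0432]
tcp_rot: [3.122, 0.32, -0.001]
force: [-0.3, 2.6, 0.1]
gripper_width: 0.0004
```

```bash
python3 -c "
from go import *
st()
im=bot.camera('scene');cv2.imwrite('pics/s9.png',cv2.resize(im[210:310,240:360],None,fx=6,fy=6,interpolation=2)[:,:,::-1])
im=bot.camera('top');cv2.imwrite('pics/t9.png',cv2.resize(im[100:200,230:350],None,fx=6,fy=6,interpolation=2)[:,:,::-1])"
```

```text
8.93 [0.5983 0.065  0.0432] yaw -78.3 tilt [-0.    -0.004] F [-0.3  2.6  0.1] w 0.0004 jig [-30.7  44.4]
```

View pics/s9.png

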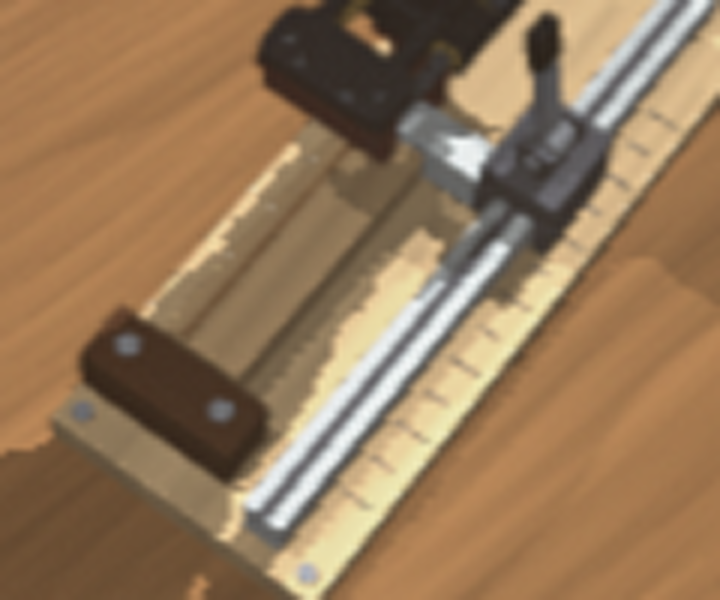

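View pics/t9.png

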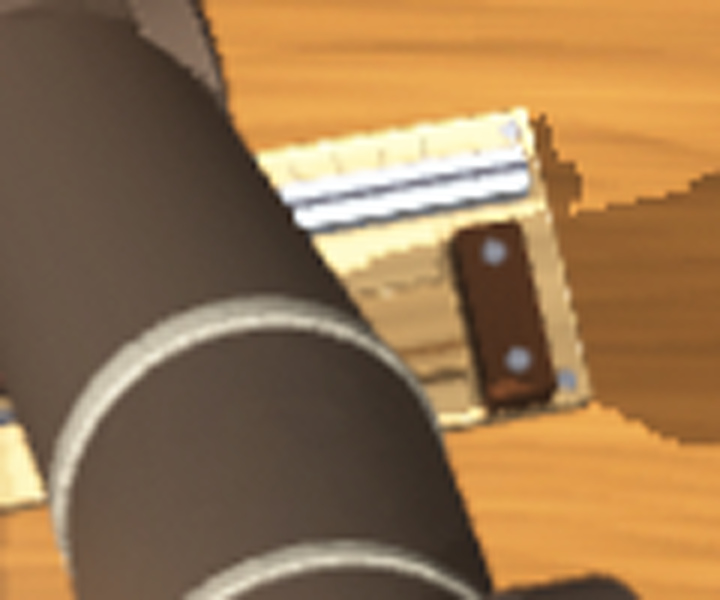

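Force is still only sliding friction, so I'll keep going in 1 mm steps until it rises.

step_arm --series '[0,0.001,0,0,0,0,0,0,0.002,0,0,0,0,0]'

```text
time_s: 9.2
tool_pos: [0.5987, 0.0628, 0.0431]
tcp_rot: [3.121, 0.319, -0.001]
force: [0.0, 1.9, -0.5]
gripper_width: 0.0004
```

step_arm --series '[0,0.001,0,0,0,0,0,0,0.002,0,0,0,0,0]'

```text
time_s: 9.37
tool_pos: [0.5991, 0.0608, 0.0431]
tcp_rot: [3.122, 0.319, -0.001]
force: [-0.4, 2.1, -0.4]
gripper_width: 0.0007
```

```bash
python3 -c "
from go import *
st()"
```

```text
9.37 [0.5991 0.0608 0.0431] yaw -78.3 tilt [-0.    -0.004] F [-0.4  2.1 -0.4] w 0.0007 jig [-30.7  40.1]
```

step_arm --series '[0,0.001,0,0,0,0,0,0,0.002,0,0,0,0,0]'

```text
time_s: 9.53
tool_pos: [0.5993, 0.0601, 0.0431]
tcp_rot: [3.123, 0.321, -0.001]
force: [-1.9, 7.1, -0.4]
gripper_width: 0.0006
```

step_arm --series '[0,0.001,0,0,0,0,0,0,0.002,0,0,0,0,0]'

```text
time_s: 9.7
tool_pos: [0.5993, 0.0601, 0.0432]
tcp_rot: [3.125, 0.323, -0.002]
force: [-2.2, 9.5, 0.4]
gripper_width: 0.0007
```

```bash
python3 -c "
from go import *
st()
im=bot.camera('scene');cv2.imwrite('pics/s10.png',cv2.resize(im[210:310,240:360],None,fx=6,fy=6,interpolation=2)[:,:,::-1])"
```

```text
9.7 [0.5993 0.0601 0.0432] yaw -78.2 tilt [-0.001 -0.   ] F [-2.2  9.5  0.4] w 0.0007 jig [-30.7  39.4]
```

View pics/s10.png

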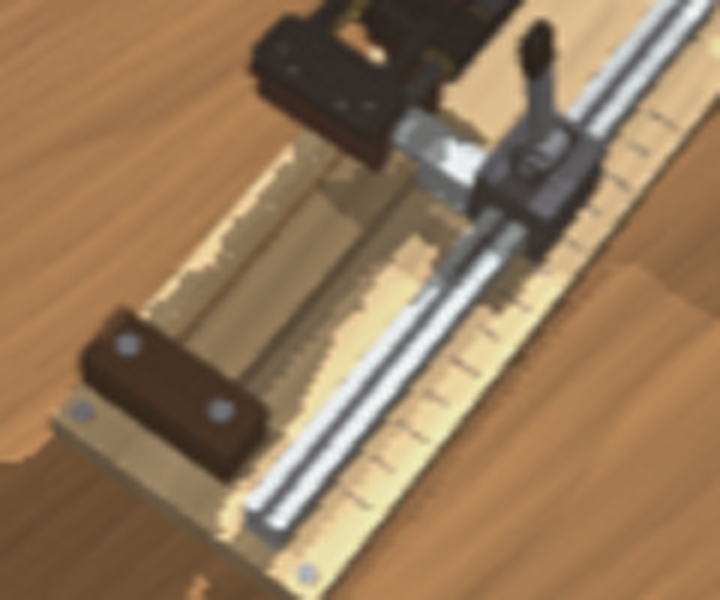

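Force jumped to 9.5 N with the position stuck, so the bar is clamped. Backing off and rising.

step_arm --series '[0,-0.006,0,0,0,0,0,0,-0.014,0,0,0,0,0,0,-0.02,-0.01,0,0,0,0,0,-0.02,-0.045,0,0,0,0,0,-0.02,-0.085,0,0,0,0,0,-0.02,-0.12,0,0,0,0,0,-0.02,-0.15,0,0,0,0,0,-0.02,-0.18,0,0,0,0]'

```text
time_s: 10.42
tool_pos: [0.5952, 0.0798, 0.2261]
tcp_rot: [3.125, 0.323, 0.0]
force: [0.5, -0.3, -0.9]
gripper_width: 0.0001
```

```bash
python3 -c "
from go import *
st()
im=bot.camera('scene');cv2.imwrite('pics/s11.png',cv2.resize(im[150:310,230:370],None,fx=5,fy=3.75,interpolation=2)[:,:,::-1])
bot.trace('scene','lever')
for r in bot.trace('scene','lever')[:2]: print(r['conf'],r['centre'],np.argwhere(r['region']).min(0),np.argwhere(r['region']).max(0))
# expected tip pixel for lean angles
for th in (0,.12,.25):
    print(th,[proj('scene',[*j2w(.04-.078*np.sin(th),y),.07+.078*np.cos(th)])[0].round(1) for y in(.031,.035)])
print('pivot',proj('scene',[*j2w(.04,.033),.07]))
print('block/nose',proj('scene',[[*j2w(-.065,.01),.047],[*j2w(.02,.01),.047]]))
delta([*j2w(.085,.033),.22],11.8-90)"
```

```text
10.42 [0.5952 0.0798 0.2261] yaw -78.2 tilt [ 0. -0.] F [ 0.5 -0.3 -0.9] w 0.0001 jig [-30.7  59.5]
0.48 [226.3, 327.9] [214 327] [235 333]
0 [array([332.8, 218.9]), array([333.7, 217.8])]
0.12 [array([329.7, 217.1]), array([330.6, 216. ])]
0.25 [array([326.3, 215.4]), array([327.2, 214.3])]
pivot [[329.61938399 234.47551566]]
block/nose [[291.70138508 223.82535766]
 [317.49848258 240.74981909]]
[0.1142, 0.0265, 0.0073] [0.0, -0.3, -0.0]
```

View pics/s11.png

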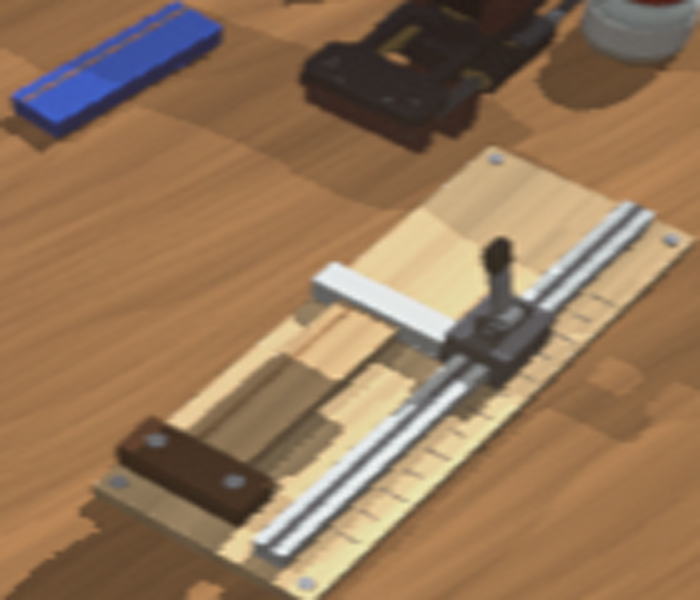

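step_arm --series '[0.03,0.007,0,0,0,0,0,0.06,0.014,0,0,0,0,0,0.09,0.021,0,0,0,0,0,0.114,0.0265,0.005,0,0,0,0,0.114,0.0265,0.03,0,0,0,0,0.114,0.0265,0.06,0,0,0,0,0.114,0.0265,0.088,0,0,0,0,0.114,0.0265,0.09,0,0,0,0]'

```text
time_s: 11.23
tool_pos: [0.71, 0.0768, 0.1296]
tcp_rot: [3.124, 0.323, -0.011]
force: [-0.9, -0.7, -1.3]
gripper_width: 0.0001
```

```bash
python3 -c "
from go import *
st()
im=bot.camera('scene');cv2.imwrite('pics/s12.png',cv2.resize(im[150:310,230:370],None,fx=5,fy=3.75,interpolation=2)[:,:,::-1])
delta([*j2w(.055,.033),.135],11.8-90)"
```

```text
11.23 [0.71   0.0768 0.1296] yaw -78.2 tilt [-0.007 -0.002] F [-0.9 -0.7 -1.3] w 0.0001 jig [81.  33.1]
[-0.0272, 0.0001, -0.0024] [0.0, 0.2, 0.0]
```

View pics/s12.png

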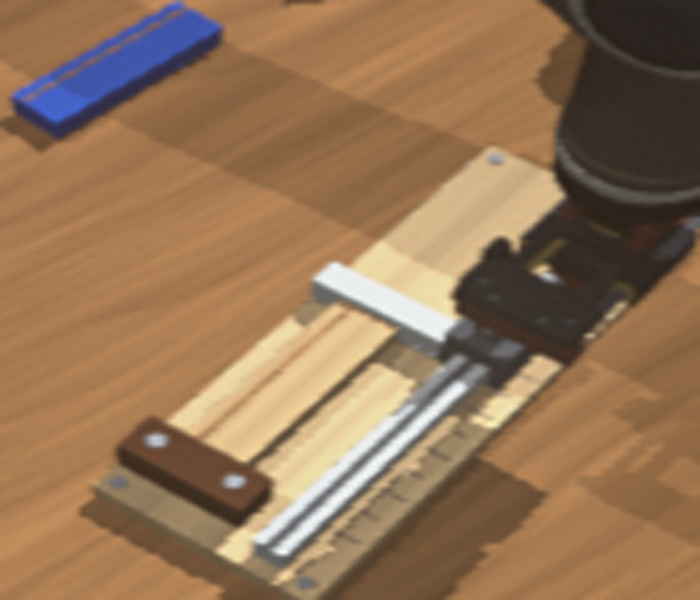

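The bar sits between the block and the nose with no visible gap. The closed fingers are on the +x side of the lever, so I'm sweeping it over.

step_arm --series '[-0.015,0,-0.01,0,0,0,0,-0.027,0,-0.017,0,0,0,0,-0.035,0,-0.0175,0,0,0,0,-0.044,0,-0.0165,0,0,0,0,-0.052,0,-0.0135,0,0,0,0,-0.061,0,-0.0095,0,0,0,0]'

```text
time_s: 11.78
tool_pos: [0.6535, 0.0649, 0.145]
tcp_rot: [3.124, 0.323, 0.004]
force: [3.0, 0.4, 6.2]
gripper_width: 0.0003
```

```bash
python3 -c "
from go import *
st()
im=bot.camera('scene');cv2.imwrite('pics/s13.png',cv2.resize(im[150:310,230:370],None,fx=5,fy=3.75,interpolation=2)[:,:,::-1])
delta([*j2w(.020,.033),.139],11.8-90)"
```

```text
11.78 [0.6535 0.0649 0.145 ] yaw -78.2 tilt [ 0.003 -0.   ] F [3.  0.4 6.2] w 0.0003 jig [23.3 33.1]
[-0.0011, -0.0, 0.0047] [0.1, 0.0, -0.0]
```

View pics/s13.png

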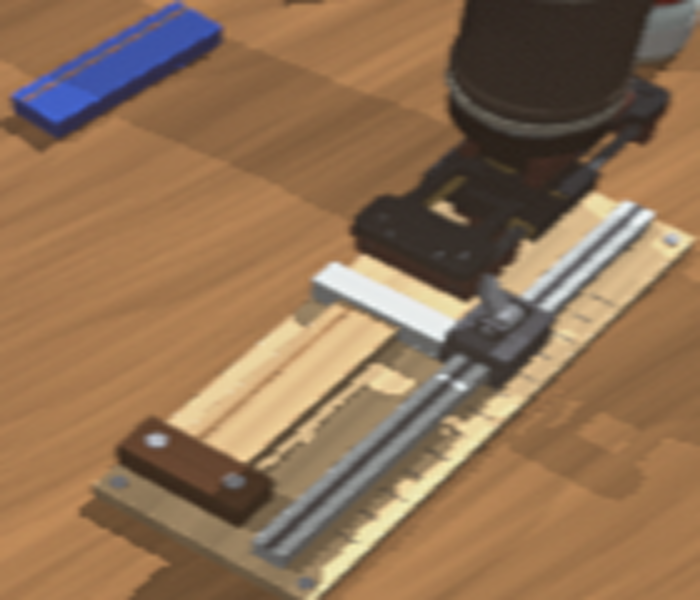

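The lever is leaning over with the expected force. Continuing the arc.

step_arm --series '[-0.003,0,0.006,0,0,0,0,-0.01,0,0.011,0,0,0,0,-0.017,0,0.017,0,0,0,0,-0.022,0,0.024,0,0,0,0,-0.027,0,0.032,0,0,0,0,-0.031,0,0.042,0,0,0,0,-0.034,0,0.05,0,0,0,0]'

```text
time_s: 12.42
tool_pos: [0.6205, 0.0579, 0.0954]
tcp_rot: [3.124, 0.323, 0.008]
force: [6.3, 0.9, 7.7]
gripper_width: 0.0005
```

```bash
python3 -c "
from go import *
st()
im=bot.camera('scene');cv2.imwrite('pics/s14.png',cv2.resize(im[150:310,230:370],None,fx=5,fy=3.75,interpolation=2)[:,:,::-1])
delta([*j2w(-.018,.033),.088],11.8-90)"
```

```text
12.42 [0.6205 0.0579 0.0954] yaw -78.2 tilt [ 0.005 -0.   ] F [6.3 0.9 7.7] w 0.0005 jig [-10.5  32.9]
[-0.0065, -0.0001, 0.0058] [0.1, -0.2, 0.0]
```

View pics/s14.png

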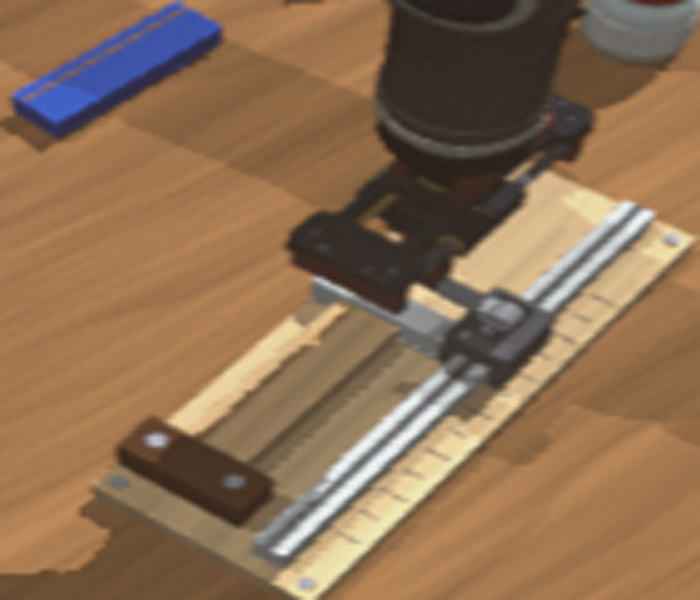

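The lever is nearly level. Pressing down to its rigid stop in small steps.

step_arm --series '[0,0,0.002,0,0,0,0,-0.002,0,0.004,0,0,0,0,-0.003,0,0.005,0,0,0,0]'

```text
time_s: 12.72
tool_pos: [0.6192, 0.0576, 0.0921]
tcp_rot: [3.124, 0.323, 0.014]
force: [1.0, -1.0, 21.7]
gripper_width: 0.0003
```

step_arm --series '[-0.002,0,0.001,0,0,0,0,-0.003,0,0.003,0,0,0,0]'

```text
time_s: 12.88
tool_pos: [0.6185, 0.0575, 0.0918]
tcp_rot: [3.124, 0.323, 0.022]
force: [-2.2, -0.1, 29.5]
gripper_width: 0.0005
```

```bash
python3 -c "
from go import *
st()"
```

```text
12.88 [0.6185 0.0575 0.0918] yaw -78.2 tilt [0.014 0.001] F [-2.2 -0.1 29.5] w 0.0005 jig [-12.5  32.9]
```

The tips stopped at z = 75 mm, which is the level lever's top, with 30 N on it: the rigid stop is reached. Retreating to inspect.

step_arm --series '[0,0,-0.01,0,0,0,0,0,0,-0.04,0,0,0,0,0,0,-0.08,0,0,0,0,0,0,-0.12,0,0,0,0,-0.03,-0.02,-0.15,0,0,0,0,-0.06,-0.055,-0.15,0,0,0,0,-0.09,-0.09,-0.15,0,0,0,0,-0.12,-0.12,-0.15,0,0,0,0]'

```text
time_s: 13.55
tool_pos: [0.4839, 0.1433, 0.2406]
tcp_rot: [3.124, 0.322, 0.022]
force: [1.0, 0.6, 0.1]
gripper_width: 0.0002
```

step_arm --series '[-0.03,-0.03,0,0,0,0,0,-0.06,-0.06,0,0,0,0,0,-0.08,-0.09,0,0,0,0,0,-0.1,-0.12,0,0,0,0,0,-0.1,-0.12,0,0,0,0,0]'

```text
time_s: 13.97
tool_pos: [0.3562, 0.2446, 0.2394]
tcp_rot: [-3.123, -0.334, -0.02]
force: [1.1, -0.2, 0.2]
gripper_width: 0.0006
```

```bash
python3 -c "
from go import *
st()
im=bot.camera('scene');cv2.imwrite('pics/s15.png',cv2.resize(im[180:310,235:365],None,fx=4.6,fy=4.6,interpolation=2)[:,:,::-1])
im=bot.camera('top');cv2.imwrite('pics/t15.png',cv2.resize(im[100:200,180:340],None,fx=5,fy=5,interpolation=2)[:,:,::-1])
cv2.imwrite('pics/t15f.png',im[:,:,::-1])"
```

```text
13.97 [0.3562 0.2446 0.2394] yaw -77.8 tilt [0.013 0.002] F [ 1.1 -0.2  0.2] w 0.0006 jig [-231.1  269.6]
```

View pics/s15.png

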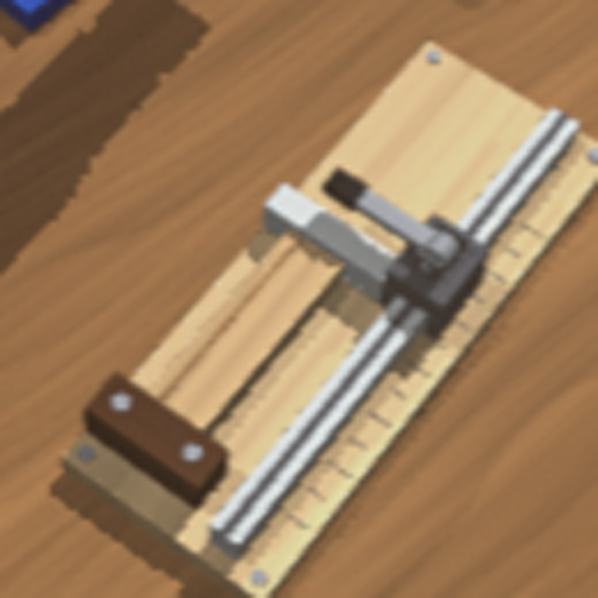

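View pics/t15.png

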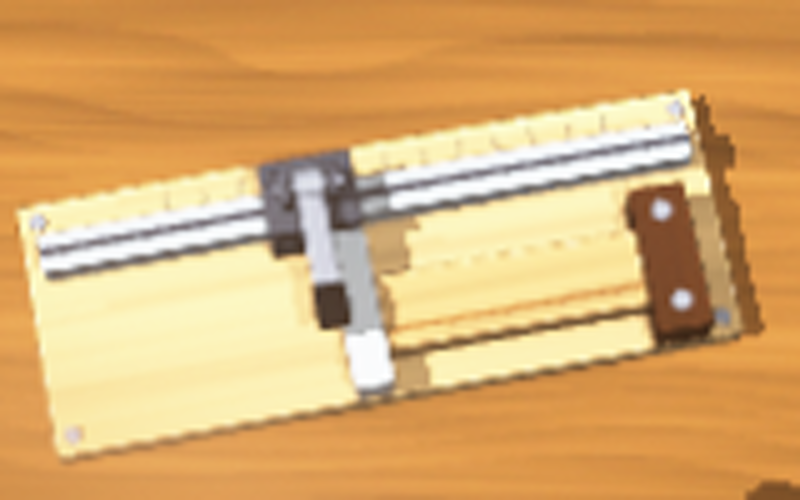

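View pics/t15f.png

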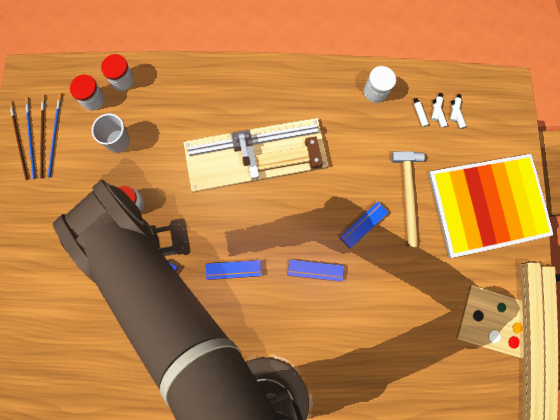

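Both views show the bar butted against the block and the nose, with the lever level over the nose. One numeric check on the gap, then sign off.

```bash
python3 -c "
from go import *
P=ray('top',(np.array([(393,386),(656,335),(372,235),(629,192)])-2)/5+[180,100],.0475)
q=np.array([w2j(p) for p in P])*1e3;print(q.round(1), q[0,1]-q[1,1], q[2,1]-q[3,1])
st()
bot.sign_off()"
```

```text
[[ -68.7    9.9]
 [ -66.5 -129.1]
 [  13.4    5.8]
 [  12.5 -131.3]] 139.0536305044213 137.14039335252156
14.07 [0.3604 0.2409 0.2392] yaw -78.1 tilt [0.014 0.   ] F [ 0.3 -0.4 -0.6] w 0.0003 jig [-227.7  265.1]
the job is handed in; nothing more can be done
```

I laid the pale bar flat in the lane and slid the stop up from behind the nose until the bar was clamped. I then swung the lever down to its rigid stop and handed the job in at 14.1 s. No verdict was reported.

- **Clamping:** the push force rose from about 2 N to 9.5 N while the position stayed put, so the bar was held between the block and the nose.
- **Lever:** the fingertips stopped 75 mm above the table under about 30 N. That is the height of the top of a level lever, and the picture shows the lever level over the nose.
- **Gap check:** the picture gave 139 mm and 137 mm between the nose and the end block, where 140 mm is ideal. The second value is right at the 137 mm limit. I attribute the spread to about 2 mm of camera and pixel-reading error, because both pictures show the bar against the block and the nose.
- **One disagreement:** contact came about 4 mm further along than my estimate of the jig's position and the finger thickness had predicted. I relied on the force reading there.
- **Bystanders:** in the last top view the white jar, the hammer and the metal cup look unmoved. At hand-in the arm was clear of everything.

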